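# Lay battery cells in line in the V-trough

### The job

Tip the three battery cells out of the white tray, over its low lip, into the V-shaped trough, and close them up into one row along the fold, cell touching cell and the first one against the orange end stop, all with their plus ends (white ring and steel button) towards that stop. Tip and push gently: the cells must not fall far or be pressed hard. Finish with the empty tray standing flat on the bench, and leave the other things on the bench where they are.

Things in the scene. Friction and masses are not known exactly. Their poses are not given: they have to be found in the camera images.
- trough: Fixed grey V-trough on black cradles. Origin: on the bench under the fold's middle. The level fold runs along its y axis, y -150 to +150 mm, inner edge 12 mm above the bench. Walls rise at 45 degrees both sides, 4 mm thick, to a rim 53 mm high, 46 mm either side of the fold. Orange stop at the +y end; -y end open. A cell lying in the fold has its axis 30.4 mm and top 43 mm above the bench.
- trough_stop (a point): Middle of the orange end stop's inner face (at trough y = +150 mm), 30.4 mm above the bench, on the axis of a cell lying in the fold. Axes as the trough's. The stop is a plate 96 mm wide, 8 mm thick, 55 mm high.
- tray_tab (a point): Middle of the loose white tray's upright grip tab in line with its back (+x) wall, 55 mm above the tray's underside, 37 mm behind its centre. Tray axes. Tab 10 mm thick (x), 50 wide (y), top 75 mm above the underside. Tray 80 (x) by 240 (y) mm, floor 4 thick, end walls 26 high, two dividers making three 74 mm bays in line, one cell in each, back wall 34 high, front (-x) only a low lip. 160 g, with cells 430 g.
- tray_lip (a point): Middle of the lower outer edge of the tray's lip: 77 mm ahead (-x) of the tab point and 55 mm below it. Axes are the tray's. The lip stands 3 mm above the tray's floor; cells roll out over it when the front is tipped down by 15 to 40 degrees, sooner if they are already rolling; at 45 to 50 degrees all are out.
- cell_a: Battery cell, a cylinder 26 mm across and 65 mm long in a blue wrap, about 90 g; lies loose in one bay of the tray at the start, plus end towards the tray's +y. Origin: its centre. Its x axis runs along the cell and points to the plus end (white ring, steel button). Cells roll easily; sliding three along the fold takes 1 to 2 N.
- cell_b: Battery cell, a cylinder 26 mm across and 65 mm long in a blue wrap, about 90 g; lies loose in one bay of the tray at the start, plus end towards the tray's +y. Origin: its centre. Its x axis runs along the cell and points to the plus end (white ring, steel button). Cells roll easily; sliding three along the fold takes 1 to 2 N.
- cell_c: Battery cell, a cylinder 26 mm across and 65 mm long in a blue wrap, about 90 g; lies loose in one bay of the tray at the start, plus end towards the tray's +y. Origin: its centre. Its x axis runs along the cell and points to the plus end (white ring, steel button). Cells roll easily; sliding three along the fold takes 1 to 2 N.
- meter: Bystander, loose: yellow and blue multimeter lying face up, 185 x 88 x 45 mm. Origin: underside, on the bench. Leave alone.
- phone: Bystander, loose: opened phone chassis lying flat, 72 x 148 x 8 mm. Origin: underside, on the bench. Leave alone.
- pliers: Bystander, loose: pliers with lime-green handles lying flat, about 150 long, 60 wide, 12 high mm. Origin: underside, on the bench. Leave alone.
- jar: Bystander, loose: white flux jar with an orange band, 47 across, 43 high mm. Origin: underside, on the bench. Leave alone.
- syringe: Bystander, loose: dark green flux syringe lying down, 150 long, 30 wide, 25 high mm. Origin: underside, on the bench. Leave alone.
- driver: Bystander, loose: screwdriver with a red handle lying down, 150 long, 26 high mm. Origin: underside, on the bench. Leave alone.
Not all that is in view belongs to the job. What is shaped like the cell_a but green is not meant. Leave any red look-alike of the cell_b alone.

How it is judged:
On the way, in this order (a step that is already met when the one before it is completed fails the run):
1. the tray is over the trough with all three cells in it (lip over 30 mm up and within 160 mm of the trough's middle) (horizontal distance between tray_lip and trough below 0.16 m and height (world z) of tray_lip above 0.03 m and x of cell_a in the frame of tray_lip between 0 and 0.08 m and z of cell_a in the frame of tray_lip between 0.01 and 0.03 m and x of cell_b in the frame of tray_lip between 0 and 0.08 m and z of cell_b in the frame of tray_lip between 0.01 and 0.03 m and x of cell_c in the frame of tray_lip between 0 and 0.08 m and z of cell_c in the frame of tray_lip between 0.01 and 0.03 m), for 0.1 s.
2. all three cells lie down in the V of the trough (x of cell_a in the frame of trough between -0.012 and 0.012 m and y of cell_a in the frame of trough between -0.135 and 0.135 m and z of cell_a in the frame of trough between 0.02 and 0.042 m and x of cell_b in the frame of trough between -0.012 and 0.012 m and y of cell_b in the frame of trough between -0.135 and 0.135 m and z of cell_b in the frame of trough between 0.02 and 0.042 m and x of cell_c in the frame of trough between -0.012 and 0.012 m and y of cell_c in the frame of trough between -0.135 and 0.135 m and z of cell_c in the frame of trough between 0.02 and 0.042 m), for 0.2 s.
At the end, for the whole second after the job is handed in: All three cells lie at rest in the fold of the trough (axis within 4 mm of its seated line, within 4.6 degrees of the fold's direction), plus ends towards the orange stop, closed up against the stop with gaps of no more than 4 mm altogether; the tray stands flat on the bench (within 3.4 degrees) (x of cell_a in the frame of trough between -0.004 and 0.004 m and z of cell_a in the frame of trough between 0.0264 and 0.0344 m and x of trough_stop in the frame of cell_a between 0.028 and 0.1665 m and angle between the x axis of each of cell_a, cell_b, cell_c and the y axis of trough, either way round below 0.08 rad and linear speed of each of cell_a, cell_b, cell_c below 0.02 m/s and x of cell_b in the frame of trough between -0.004 and 0.004 m and z of cell_b in the frame of trough between 0.0264 and 0.0344 m and x of trough_stop in the frame of cell_b between 0.028 and 0.1665 m and x of cell_c in the frame of trough between -0.004 and 0.004 m and z of cell_c in the frame of trough between 0.0264 and 0.0344 m and x of trough_stop in the frame of cell_c between 0.028 and 0.1665 m and height (world z) of tray_tab between 0.05 and 0.059 m and angle between tray_tab's own z axis and vertical below 0.06 rad); the robot touches nothing.
It fails at once if another thing on the bench is moved more than 30 mm (distance of any of meter, phone, pliers, jar, syringe, driver from where it was at the start of the episode above 0.03 m).
It fails at once if a cell falls or flies: faster than 1.2 m/s (a fall of more than about 70 mm) (linear speed of any of cell_a, cell_b, cell_c above 1.2 m/s).
It fails at once if a cell is pressed or squeezed by the fingers with more than 40 N (contact force between the fingers and cell_a above 40 N or contact force between the fingers and cell_b above 40 N or contact force between the fingers and cell_c above 40 N).
It also fails if it takes over 70 s, if anything falls off the work surface, if the arm or the gripper's body presses on something with over 40 N, if the wrist force passes 120 N, or if a joint passes its speed limit or range.

### The arm

A 7-joint arm with a two-finger parallel gripper is mounted at the origin on the work surface. World frame = base frame: x ahead of the robot, y to its left, z up, the work surface at z = 0. Lengths are in m, angles in rad, forces in N, time in s.
With the tool pointing down it reaches from about 0.4 to 0.85 m from the base axis. Payload 10.4 kg.
Tool frame: the origin (TCP) lies at the very end of the fingers, on their centre line; the grasp point (between the pads) lies 19 mm behind it; z points along the fingers, y is the line along which they close (so a half turn about z gives the same grasp; the last joint's range is limited). The gripper opens to 85 mm and grips with 20 to 120 N. Pads are 22 mm wide; open, the fingers measure 114 mm over their backs; the gripper's body (76 mm by 85 mm) begins 54 mm behind the grasp point. The pads swing forward as they close: fully open they stand 13 mm farther back than shut.
Start: joints at [1.144, 0.332, -0.065, 1.46, 0.022, 1.35, -0.088], TCP at [0.246, -0.575, 0.195] pointing down, gripper open.
Joint ranges: [-2.6, 2.6], [-0.5, 2.12], [-1.47, 1.34], [0.16, 2.42], [-1.27, 4.41], [0.06, 2.06], [-2.6, 2.6]. Speed limits (rad/s): [2.22, 2.22, 2.79, 2.79, 3.14, 3.14, 3.14].

### API

Orientations are given as a unit quaternion [x, y, z, w].
In Python, from workcell import * gives the robot as it stands.
- The arm moves only by the tool step_arm, never from a script. Its argument "commands" is one flat list of numbers, 7 for each row, row after row: the finger opening in mm, from 0 to 85.4, then the shift along the world's x, y, z as a fraction of full scale, then the turn, a rotation vector about the world's x, y, z as a fraction of full scale. A call has exactly 10 rows; each row is the pose to reach, as a shift and turn from the pose commanded when the call began, turning the shorter way round; what a row does not reach only later rows make up. Full scale, the value 1, is 0.6 m for a shift and pi rad for a turn. A row lasts 1/8 s, in which the tool goes at most 62.5 mm and 10.7 degrees, less where a joint would pass 70% of its speed; a pose out of reach is approached as far as the arm can. A call with a number of a shift or a turn outside -1 to 1 is refused whole. A call with a gripper value outside its range is refused whole. The fingers move at their own pace and stop on an object; "squeeze" is the grip in N (left out, the last holds). Time passes only in rows, so rows that repeat a pose let the fingers close, or fill a call up. It gives the time, the measured TCP pose, the force, the opening and the grip force at its end, in the units of the state.
- get_obs(): the state, without advancing time (a new reading comes with each control period).
- camera(name): name is "side" or "top"; returns the picture (480x640x3 uint8, red, green, blue); there is no depth.
- camera_params(name): a dict with "mtx" (3x3 intrinsics, pixels), "extrinsics" (4x4, takes a point from world to camera coordinates). Camera axes: x right, y down, z forward; pixel columns grow to the right and rows downward; lengths in m; the calibration is good to about 2 mm. A picture is of the moment at which its call begins. camera_params takes no time and is no camera call.
- hand_in(): hands the job in; it is judged then, once.
The state is a dict: "clock": time; "joint_pos": joint angles; "joint_velocities": joint speeds; "tau": joint torques, N m; "position": TCP position; "ee_rot": TCP orientation; "ft_force": force on the tool from outside, world axes, zero at the start; "torque": the same for the moment, N m; "grip_width": opening from 0.0 (shut) to 1.0 (fully open); "grasp_force": force on a finger pad.
Only numpy, scipy, OpenCV 4.12 (cv2) and the standard library are available. Lean on these libraries where they do the work, as an engineer would, in place of code of your own. Each camera call takes 0.05 s, during which the arm holds its last target. There are 200 camera calls.

## Working session

There is one attempt and no reset: what is moved stays moved. The work goes in short steps, Python scripts to look and compute and a tool call to move; the robot and the scene stay as the last step left them, time stands still between calls to the robot, and variables do not carry over. Pictures are saved under pics/ and viewed, at most 10 in all, crops included, and the job is handed in when it is done.

Besides the shell and the picture viewer there is one more tool, called by a JSON object that holds its "fn" and its "kwargs", one argument or row to a line. step_arm: Moves the arm, as the interface text tells. Its arguments: {"type":"object","properties":{"commands":{"type":"array","items":{"type":"number"}},"squeeze":{"type":"number"}},"required":["commands"]}

```bash
mkdir -p pics; ls; python3 - <<'E'
from workcell import *
import cv2
o=get_obs(); print(o)
for n in("top","side"):
    cv2.imwrite(f"pics/{n}0.png",camera(n)[:,:,::-1]); p=camera_params(n); print(n,p)
E
```

```text
pics
{'clock': 0.0, 'joint_pos': array([ 1.14435267,  0.3328435 , -0.06472197,  1.4608999 ,  0.0216116 ,
        1.34991491, -0.08848867]), 'joint_velocities': array([-0.0007185 ,  0.00095452,  0.00246789,  0.00097822,  0.00099954,
        0.00052783, -0.0019436 ]), 'tau': array([ 1.52916014e-03, -6.25459743e+01,  4.99206595e-02, -3.91602159e+01,
        1.63103419e-02,  1.00541959e-02, -7.89782098e-05]), 'position': array([ 0.24543729, -0.57434376,  0.19385352]), 'ee_rot': array([ 9.79677238e-01,  2.00579262e-01, -1.70284493e-04, -6.63262786e-04]), 'ft_force': array([ 0.44623404, -0.01238688, -0.45166579]), 'torque': array([ 0.02510891, -0.00950534,  0.00783498]), 'grasp_force': 0.0, 'grip_width': 1.0011039975553897}
top {'mtx': array([[615.18815289,   0.        , 324.76592042],
       [  0.        , 615.18815289, 237.55811824],
       [  0.        ,   0.        ,   1.        ]]), 'extrinsics': array([[ 0.0216387 , -0.99974037,  0.0071392 ,  0.0085095 ],
       [-0.99603989, -0.02217344, -0.08609807,  0.55919625],
       [ 0.08623402, -0.00524788, -0.99626109,  1.4219421 ],
       [ 0.        ,  0.        ,  0.        ,  1.        ]])}
side {'mtx': array([[559.59953561,   0.        , 319.93516283],
       [  0.        , 559.59953561, 233.22745544],
       [  0.        ,   0.        ,   1.        ]]), 'extrinsics': array([[-0.98629167, -0.16500486, -0.00145871,  0.53815999],
       [-0.10703933,  0.64648928, -0.75537686,  0.07521462],
       [ 0.1255839 , -0.74486577, -0.655289  ,  1.08209351],
       [ 0.        ,  0.        ,  0.        ,  1.        ]])}
```

View pics/top0.png

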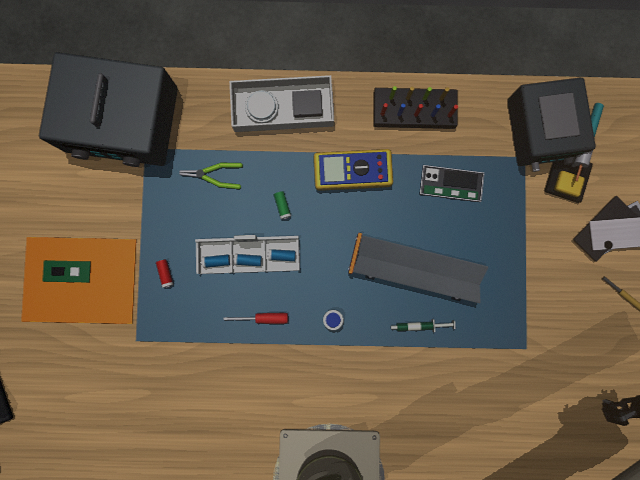

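View pics/side0.png

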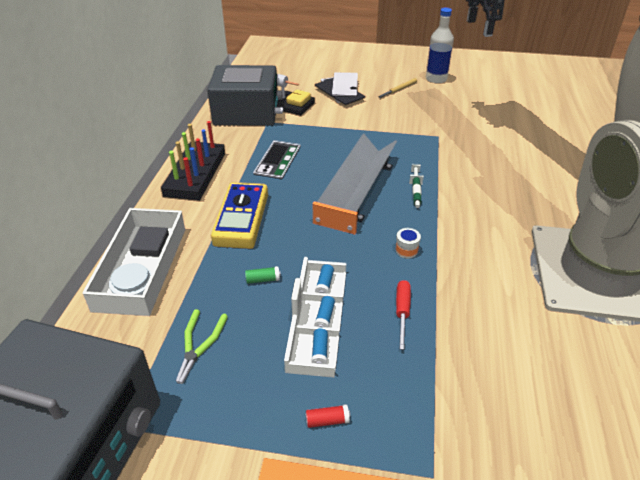

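Candidates: blue cells in the tray at top (216,261), (249,260), (283,255). Look-alikes are the green cell at (282,205) and the red cell at (164,273), both to be left alone. The white tray with the tab is at (248,255); the grey metal box at (282,105) is not it. The trough is at (420,268), with its orange stop at the left end (355,253). I'll check these choices in a close crop.

```bash
python3 - <<'E'
import cv2,numpy as np
t=cv2.imread("pics/top0.png"); s=cv2.imread("pics/side0.png")
def crop(im,x0,y0,w,h,k):
    c=cv2.resize(im[y0:y0+h,x0:x0+w],None,fx=k,fy=k,interpolation=cv2.INTER_CUBIC)
    for i in range(0,w,10):
        cv2.line(c,(i*k,0),(i*k,5 if i%50 else 12),(0,255,255),1)
        if (x0+i)%20==0: cv2.putText(c,str(x0+i),(i*k,22),0,.4,(0,255,255),1)
    for i in range(0,h,10):
        cv2.line(c,(0,i*k),(6,i*k),(0,255,255),1)
        if (y0+i)%20==0: cv2.putText(c,str(y0+i),(8,i*k+4),0,.4,(0,255,255),1)
    return c
a=crop(t,190,230,120,50,5); b=crop(t,340,230,160,80,4)
H=np.zeros((250+320,640,3),np.uint8); H[:250,:600]=a; H[250:,:640]=b
cv2.imwrite("pics/c1.png",H)
a=crop(s,280,250,80,130,4); b=crop(s,310,130,100,105,4)
H=np.zeros((520,720,3),np.uint8); H[:,:320]=a; H[:420,320:]=b
cv2.imwrite("pics/c2.png",H)
E
```

```text
(no output)
```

View pics/c1.png

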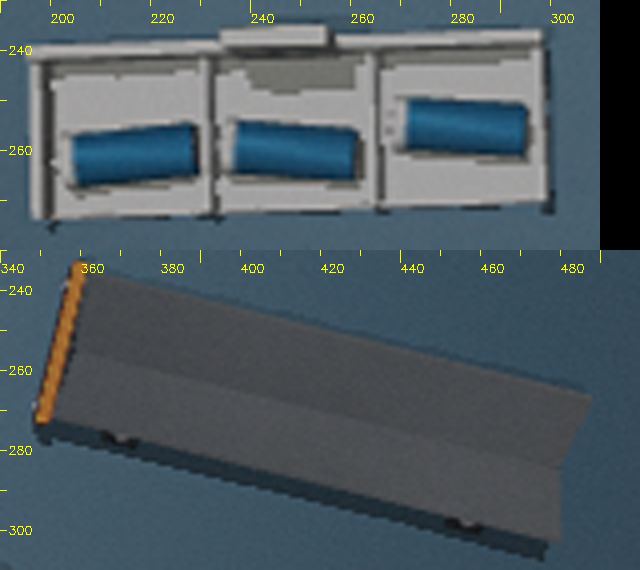

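View pics/c2.png

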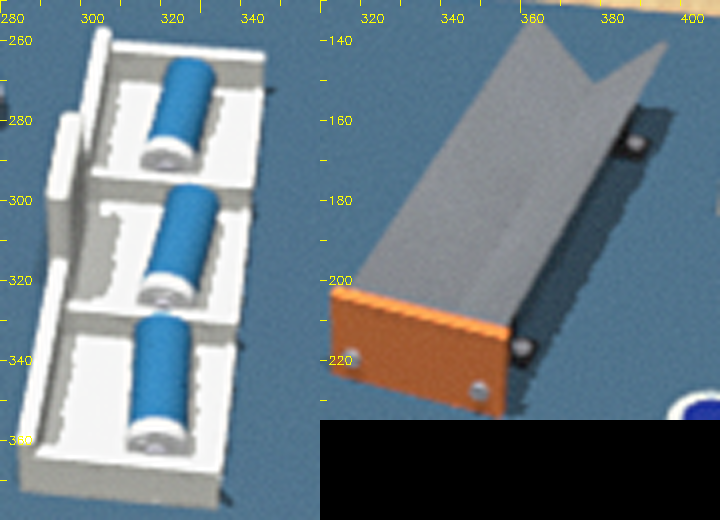

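The crops confirm it. All three blue cells lie in the white tray with their white plus ends towards +y (image left), the same side as the trough's orange stop. The tab is at top (245,237). Next I fit the poses from the picked corners.

```bash
cat > h.py <<'E'
from workcell import *
import numpy as np, cv2
from scipy.spatial.transform import Rotation as R
from scipy.optimize import least_squares
def proj(n,P):
    p=camera_params(n);E=p["extrinsics"];c=np.atleast_2d(P)@E[:3,:3].T+E[:3,3];u=c@p["mtx"].T
    return u[:,:2]/u[:,2:]
def place(q,P): return np.array(P,float)/1000@R.from_euler('z',q[2]).as_matrix().T+[q[0],q[1],0]
def fit(obs,q0):
    f=lambda q:np.concatenate([(proj(n,place(q,[o[0] for o in L]))-np.array([o[1] for o in L])).ravel() for n,L in obs.items()])
    s=least_squares(f,q0,loss='soft_l1'); return s.x,np.round(f(s.x).reshape(-1,2),1)
def rows(pos,quat_or_rot):
    "shift and turn in command units from present measured pose"
    o=get_obs(); T=quat_or_rot
    rv=(T*R.from_quat(o["ee_rot"]).inv()).as_rotvec()
    return np.round((np.array(pos)-o["position"])/.6,4),np.round(rv/np.pi,4)
E
python3 - <<'E'
from h import *
tray={"top":[((-40,120,26),(196.4,273.6)),((-40,-120,26),(300,270.6)),((40,120,34),(196.4,239.4)),((40,-120,34),(299,236)),((42,25,75),(234.2,235.4)),((42,-25,75),(255.4,235))],
"side":[((40,120,0),(284.5,372.5)),((-40,120,0),(334.5,377)),((-40,120,26),(335.5,368)),((-40,-120,26),(346.2,263)),((40,-120,34),(305,257)),((42,25,75),(292,295.7)),((42,-25,75),(295.5,278.7)),((32,-25,75),(300,278.7))]}
tr={"top":[((48,150,55),(361.5,233.5)),((48,158,55),(359,233)),((-48,158,55),(349,273.2)),((-48,150,55),(352,273.5)),((46,-150,53),(487.5,266.5)),((-46,-150,53),(480,303)),((0,-150,12),(479.5,284.5))],
"side":[((48,158,55),(312.7,202.5)),((-48,158,55),(357,212.5)),((-48,158,0),(355.7,233.7)),((48,158,0),(312.7,223.7)),((0,-150,12),(378.7,151.2)),((46,-150,53),(365,134)),((-46,-150,53),(396.7,140.5))]}
for o,q in((tray,[.5,.15,0]),(tr,[.5,-.2,-.27])):
    x,r=fit(o,q); print(x,np.degrees(x[2])); print(r.tolist())
    for n in o: print(n, fit({n:o[n]},x)[0])
E
```

```text
[0.51440955 0.20163081 0.0525597 ] 3.0114491053229457
[[-0.5, -0.2], [-1.2, -0.4], [-1.6, -0.5], [-1.2, -0.2], [-1.1, -0.1], [-0.2, -0.4], [1.1, -0.4], [0.1, -0.3], [-0.6, -0.9], [0.4, -0.6], [-0.1, -0.8], [-0.4, 1.8], [0.5, -2.5], [1.7, -2.0]]
top [0.51379443 0.1993629  0.05214618]
side [0.5146568  0.20327091 0.05436842]
[ 0.48846006 -0.19980675 -0.21899394] -12.547428597862584
[[0.2, -0.2], [-0.7, -0.5], [-0.5, -0.2], [-0.1, 0.4], [0.8, -1.2], [-0.4, 1.4], [-0.2, 0.4], [0.2, 0.1], [-0.2, 1.0], [-0.0, 0.3], [0.5, -0.8], [-0.1, -1.1], [-3.2, -2.0], [1.3, -1.1]]
top [ 0.48866379 -0.20017309 -0.21605151]
side [ 0.48793894 -0.19837481 -0.22325162]
```

```bash
cat >> h.py <<'E'
TRAY=np.array([.5143,.201,.0525]); TR=np.array([.4885,-.1995,-.218])
def tool(yaw,tilt=0):
    "tool y along heading yaw, z down; tilt: front of the tray down about tray y"
    return R.from_euler('z',yaw)*R.from_euler('y',-tilt)*R.from_matrix(np.array([[0,1,0],[1,0,0],[0,0,-1]]).T)
E
python3 - <<'E'
from h import *
t=place(TRAY,[37,0,0])
print(t,rows([*t[:2],.16],tool(TRAY[2])),rows([*t[:2],.043],tool(TRAY[2])))
E
```

```text
[0.55124902 0.20294161 0.        ] (array([ 0.5097,  1.2955, -0.0565]), array([-2.000e-04, -4.000e-04,  3.882e-01])) (array([ 0.5097,  1.2955, -0.2515]), array([-2.000e-04, -4.000e-04,  3.882e-01]))
```

{"fn": "step_arm", "kwargs": {
  "commands": [50,0.03,0.065,0,0,0,0.02,50,0.06,0.13,0,0,0,0.04,50,0.09,0.2,0,0,0,0.06,50,0.12,0.27,0,0,0,0.08,50,0.15,0.34,0,0,0,0.1,50,0.18,0.41,0,0,0,0.12,50,0.21,0.48,0,0,0,0.14,50,0.24,0.55,0,0,0,0.16,50,0.27,0.62,0,0,0,0.18,50,0.3,0.65,0,0,0,0.19]
}}

```text
clock: 1.35
position: [0.4262, -0.1826, 0.1947]
ee_rot: [0.877, 0.481, -0.0, 0.0]
ft_force: [-0.6, 0.1, -0.4]
grip_width: 0.586
grasp_force: 0.0
```

```bash
python3 - <<'E'
from h import *
t=place(TRAY,[37,0,0]); o=get_obs(); print(o["clock"],o["position"],o["ft_force"],o["grip_width"])
print(rows([*t[:2],.16],tool(TRAY[2])))
E
```

```text
1.35 [ 0.42620186 -0.18259348  0.19470601] [-0.56435542  0.09262612 -0.39515261] 0.5860125622462719
(array([ 0.2084,  0.6426, -0.0578]), array([1.00e-04, 0.00e+00, 1.97e-01]))
```

{"fn": "step_arm", "kwargs": {
  "commands": [40,0.02,0.065,0,0,0,0.02,40,0.04,0.13,0,0,0,0.04,40,0.06,0.2,0,0,0,0.06,40,0.09,0.28,0,0,0,0.09,40,0.12,0.36,0,0,0,0.12,40,0.15,0.44,0,0,0,0.15,40,0.18,0.52,0,0,0,0.17,40,0.2,0.59,-0.01,0,0,0.19,40,0.208,0.643,-0.03,0,0,0.197,40,0.208,0.643,-0.058,0,0,0.197]
}}

```text
clock: 2.6
position: [0.5504, 0.2037, 0.159]
ee_rot: [0.688, 0.725, 0.001, -0.001]
ft_force: [0.3, -0.0, 0.2]
grip_width: 0.468
grasp_force: 0.0
```

```bash
python3 - <<'E'
from h import *
t=place(TRAY,[37,0,0]); o=get_obs(); print(o["clock"],o["position"],o["ft_force"],o["grip_width"])
print(rows([*t[:2],.043],tool(TRAY[2])))
cv2.imwrite("pics/s1.png",camera("side")[150:400,220:440,::-1].repeat(2,0).repeat(2,1))
E
```

```text
2.6 [0.55043538 0.20374428 0.15896751] [ 0.34473678 -0.0246092   0.2072244 ] 0.4680865409396968
(array([ 0.0014, -0.0013, -0.1933]), array([-0.0006, -0.0002,  0.0001]))
```

View pics/s1.png

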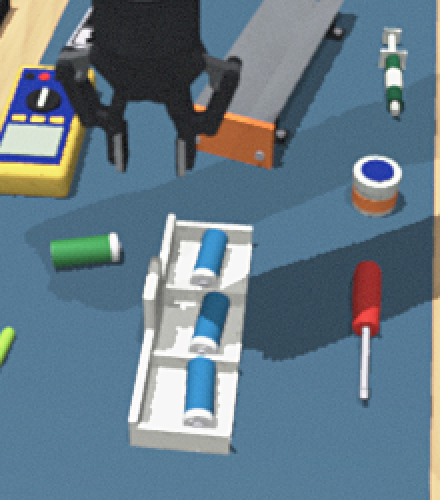

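The fingers at crop (120,165) and (183,165) straddle the tab line, with the tab at crop (153,285) below them. I'll descend.

{"fn": "step_arm", "kwargs": {
  "commands": [40,0.001,-0.001,-0.03,0,0,0,40,0.001,-0.001,-0.06,0,0,0,40,0.001,-0.001,-0.09,0,0,0,40,0.001,-0.001,-0.12,0,0,0,40,0.001,-0.001,-0.15,0,0,0,40,0.001,-0.001,-0.17,0,0,0,40,0.001,-0.001,-0.185,0,0,0,40,0.001,-0.001,-0.193,0,0,0,40,0.001,-0.001,-0.193,0,0,0,40,0.001,-0.001,-0.193,0,0,0]
}}

```text
clock: 3.9
position: [0.5513, 0.2006, 0.0445]
ee_rot: [0.69, 0.724, 0.0, 0.0]
ft_force: [-0.1, 0.1, 0.4]
grip_width: 0.467
grasp_force: 0.0
```

{"fn": "step_arm", "kwargs": {
  "commands": [30,0,0,0,0,0,0,22,0,0,0,0,0,0,18,0,0,0,0,0,0,14,0,0,0,0,0,0,11,0,0,0,0,0,0,8,0,0,0,0,0,0,4,0,0,0,0,0,0,0,0,0,0,0,0,0,0,0,0,0,0,0,0,0,0,0,0,0,0,0],
  "squeeze": 70
}}

```text
clock: 5.15
position: [0.551, 0.2004, 0.044]
ee_rot: [0.69, 0.724, 0.0, 0.0]
ft_force: [1.2, 0.7, 0.3]
grip_width: 0.004
grasp_force: 0.0
```

```bash
python3 - <<'E'
from h import *
o=get_obs(); print(o["clock"],o["position"],o["ee_rot"],o["ft_force"],o["grip_width"],o["grasp_force"],o["joint_pos"])
E
```

```text
5.15 [0.55098446 0.20044457 0.0440299 ] [6.89652507e-01 7.24140469e-01 3.13645535e-05 1.57406828e-06] [1.16357042 0.70030147 0.25780471] 0.003553703733317735 0.0 [ 0.1705931   0.48662804 -0.74771462  1.70238435  0.36534465  1.09733565
 -0.63991742]
```

The fingers shut on nothing, so I need to look.

```bash
python3 - <<'E'
from h import *
s=camera("side")[:,:,::-1]; t=camera("top")[:,:,::-1]
a=cv2.resize(s[230:400,260:370],None,fx=3.5,fy=3.5,interpolation=2); b=cv2.resize(t[205:290,185:310],None,fx=3.2,fy=3.2,interpolation=2)
H=np.zeros((600,790,3),np.uint8);H[:a.shape[0],:a.shape[1]]=a;H[:b.shape[0],386:386+b.shape[1]]=b
cv2.imwrite("pics/s2.png",H)
E
```

```text
(no output)
```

View pics/s2.png

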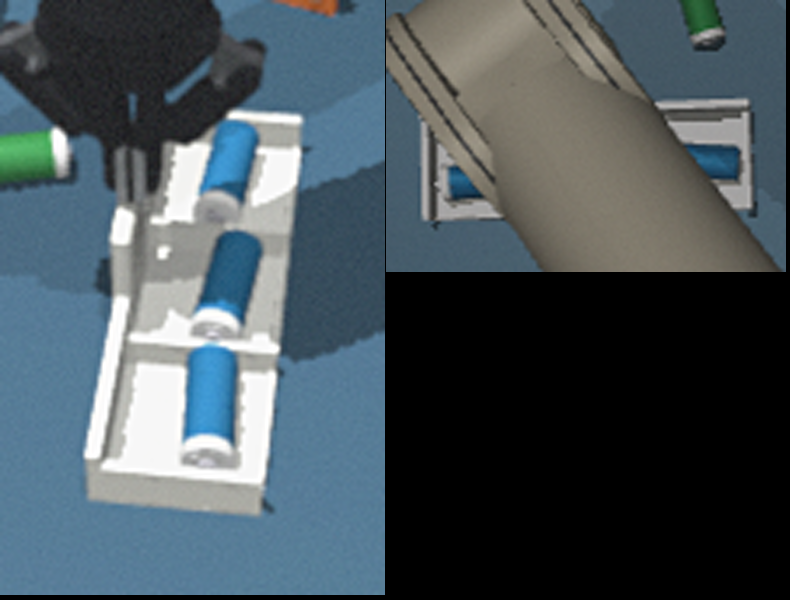

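```bash
python3 - <<'E'
from h import *
o=get_obs(); p=o["position"]
f=lambda P:np.round((proj("side",P)-[260,230])*3.5,0).tolist()
print("tcp",f(p),f(p+[0,0,.03]),f(p+[0,0,.06]))
for P in [(42,25,75),(42,-25,75),(32,25,75),(32,-25,75),(32,25,34),(42,25,34)]: print(P,f(place(TRAY,[P])))
print([f(place(TRAY,[[-40,120,26],[40,120,0],[-40,-120,26],[40,-120,34]]))])
E
```

```text
tcp [[132.0, 238.0]] [[131.0, 196.0]] [[129.0, 152.0]]
(42, 25, 75) [[111.0, 235.0]]
(42, -25, 75) [[126.0, 161.0]]
(32, 25, 75) [[132.0, 237.0]]
(32, -25, 75) [[146.0, 163.0]]
(32, 25, 34) [[134.0, 294.0]]
(42, 25, 34) [[114.0, 292.0]]
[[[263.0, 479.0], [90.0, 496.0], [303.0, 113.0], [158.0, 91.0]]]
```

```bash
python3 - <<'E'
from h import *
q=np.array([.5504,.2037,.159])
for d in ([.02,0,0],[-.02,0,0],[.02,0,.01],[-.02,0,.01]): print((proj("side",q+d)-[220,150])*2)
o=get_obs(); print(o["position"],o["joint_pos"],o["clock"])
s=camera("side")[:,:,::-1]; cv2.imwrite("pics/s3.png",cv2.resize(s[240:330,270:345],None,fx=7,fy=6.6,interpolation=2))
E
```

```text
[[127.23858232 198.54761281]]
[[176.28679344 204.09559616]]
[[126.68624378 189.29786487]]
[[176.09399234 194.83444097]]
[0.55099002 0.20042457 0.04401668] [ 0.17056678  0.48663349 -0.74766375  1.70239174  0.36536602  1.09732677
 -0.6399224 ] 5.25
```

View pics/s3.png

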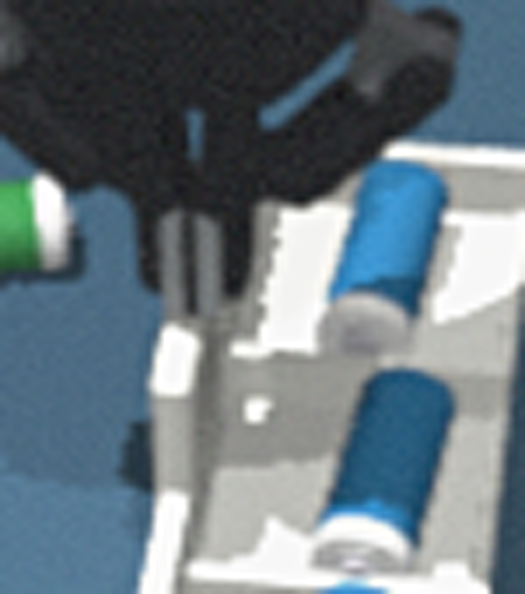

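```bash
python3 - <<'E'
from h import *
p=np.array([.2454,-.5743,.1939]); r=R.from_quat([.97968,.20058,0,0]).as_matrix()
for n in("side","top"):
    for s in(1,-1): print(n,s,proj(n,p+r@[0,s*.05,-.013]),proj(n,p+r@[0,s*.05,-.035]))
c=lambda f,a,b,k:cv2.resize(cv2.imread(f)[b[0]:b[1],a[0]:a[1]],None,fx=k,fy=k,interpolation=2)
a=c("pics/side0.png",(450,540),(0,60),5);b=c("pics/top0.png",(580,640),(380,440),5)
cv2.imwrite("pics/s4.png",np.hstack([a,b]))
E
```

```text
side 1 [[466.95088288  35.11348825]] [[468.42311401  26.59757724]]
side -1 [[484.48647494  50.51354746]] [[486.22525631  41.69977448]]
top 1 [[639.72788015 381.77199481]] [[645.46544117 383.40770312]]
top -1 [[594.61050498 400.66093577]] [[599.55320751 402.6422758 ]]
```

View pics/s4.png

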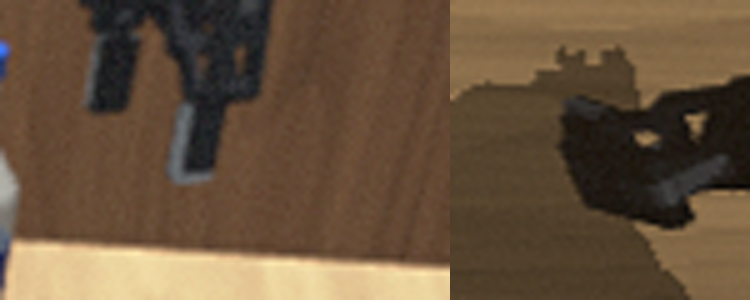

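The last crop shows the open fingertips at side (471,21) and (488,36), about 36 mm farther back along the tool than the reported TCP implies. The shut tips seem to stand just above the tab. I'll open to 26 mm and go 30 mm lower, which stays clear of the floor and the cells either way.

{"fn": "step_arm", "kwargs": {
  "commands": [26,0,0,0,0,0,0,26,0,0,0,0,0,0,26,0,0,0,0,0,0,26,0,0,0,0,0,0,26,0,0,-0.01,0,0,0,26,0,0,-0.02,0,0,0,26,0,0,-0.03,0,0,0,26,0,0,-0.04,0,0,0,26,0,0,-0.05,0,0,0,26,0,0,-0.05,0,0,0]
}}

```text
clock: 6.55
position: [0.5507, 0.2003, 0.0135]
ee_rot: [0.69, 0.724, -0.0, -0.0]
ft_force: [-0.6, 1.1, 0.0]
grip_width: 0.306
grasp_force: 0.0
```

{"fn": "step_arm", "kwargs": {
  "commands": [18,0,0,0,0,0,0,14,0,0,0,0,0,0,11,0,0,0,0,0,0,8,0,0,0,0,0,0,4,0,0,0,0,0,0,0,0,0,0,0,0,0,0,0,0,0,0,0,0,0,0,0,0,0,0,0,0,0,0,0,0,0,0,0,0,0,0,0,0,0],
  "squeeze": 70
}}

```text
clock: 7.8
position: [0.5516, 0.2005, 0.0146]
ee_rot: [0.69, 0.724, 0.001, 0.0]
ft_force: [2.0, -1.2, 4.9]
grip_width: 0.104
grasp_force: 68.7
```

Gripped: opening about 9 mm at 69 N. Now I work out the carry and pour poses from the rigid grasp relation.

```bash
python3 - <<'E'
o=__import__("workcell").get_obs(); print("P0=np.array(%s);Q0=np.array(%s)"%(o["position"].tolist(),o["ee_rot"].tolist()),file=open("g.py","w")) if 0 else open("g.py","w").write("import numpy as np\nP0=np.array(%s);Q0=np.array(%s)\n"%(o["position"].tolist(),o["ee_rot"].tolist()))
E
cat >> h.py <<'E'
try:
    from g import *
    LIP0=place(TRAY,[-40,0,0])
    def lippose(lip,yaw,tilt):
        "TCP position, rotation for the tray's lip point at lip (world), tray yaw, front-down tilt (rad)"
        D=R.from_euler('z',yaw)*R.from_euler('y',-tilt)*R.from_euler('z',-TRAY[2])
        return D.apply(P0-LIP0)+lip, D*R.from_quat(Q0)
    def trpose(x,y,z,deg): return lippose(place(TR,[x,y,z]),TR[2],np.radians(deg))
except ImportError: pass
E
python3 - <<'E'
from h import *
for l,yw,t in [(LIP0+[0,0,.1],TRAY[2],0),(LIP0+[0,0,.1],TRAY[2],3)]: print(rows(*lippose(l,yw,np.radians(t))))
for a in [(40,5,110,3),(30,5,75,3),(30,5,75,25)]: print(a,trpose(*a)[0],rows(*trpose(*a)))
E
```

```text
(array([0.    , 0.    , 0.1667]), array([0., 0., 0.]))
(array([-1.400e-03, -1.000e-04,  1.734e-01]), array([ 0.0009, -0.0166, -0.    ]))
(40, 5, 110, 3) [ 0.60263669 -0.22217174  0.12860234] (array([ 0.0851, -0.7045,  0.19  ]), array([-0.0014, -0.0167, -0.0861]))
(30, 5, 75, 3) [ 0.59287337 -0.22000896  0.09360234] (array([ 0.0688, -0.7009,  0.1317]), array([-0.0014, -0.0167, -0.0861]))
(30, 5, 75, 25) [ 0.58064262 -0.2172996   0.12084477] (array([ 0.0484, -0.6963,  0.1771]), array([-0.0115, -0.1388, -0.0847]))
```

{"fn": "step_arm", "kwargs": {
  "commands": [0,0,0,0.005,0,0,0,0,0,0,0.015,0,0,0,0,0,0,0.035,0,0,0,0,0,0,0.06,0,-0.004,0,0,0,0,0.085,0,-0.008,0,0,0,0,0.11,0,-0.012,0,0,0,0,0.135,0.001,-0.016,0,0,-0.001,0,0.155,0.001,-0.0166,0,0,-0.001,0,0.168,0.001,-0.0166,0,0,-0.001,0,0.173,0.001,-0.0166,0],
  "squeeze": 90
}}

```text
clock: 9.05
position: [0.5506, 0.2004, 0.1182]
ee_rot: [0.689, 0.724, 0.019, 0.018]
ft_force: [-0.4, -0.2, -4.4]
grip_width: 0.099
grasp_force: 87.9
```

```bash
python3 - <<'E'
from h import *
a=(40,5,110,3); print(rows(*trpose(*a)))
cv2.imwrite("pics/s5.png",camera("side")[:,:,::-1])
E
```

```text
(array([ 0.0868, -0.7043,  0.0173]), array([-0.0001, -0.0003, -0.0861]))
```

{"fn": "step_arm", "kwargs": {
  "commands": [0,0,-0.001,0,0,0,0,0,0.001,-0.006,0,0,0,-0.001,0,0.002,-0.019,0,0,0,-0.002,0,0.005,-0.041,0.001,0,0,-0.005,0,0.009,-0.073,0.002,0,0,-0.009,0,0.014,-0.115,0.003,0,0,-0.014,0,0.02,-0.166,0.004,0,0,-0.02,0,0.028,-0.223,0.006,0,0,-0.027,0,0.035,-0.286,0.008,0,0,-0.035,0,0.043,-0.352,0.009,0,0,-0.043]
}}

```text
clock: 10.35
position: [0.5762, -0.0135, 0.1235]
ee_rot: [0.737, 0.675, 0.018, 0.019]
ft_force: [0.6, 0.4, -4.5]
grip_width: 0.096
grasp_force: 87.9
```

{"fn": "step_arm", "kwargs": {
  "commands": [0,0.008,-0.066,0.001,0,0,-0.008,0,0.016,-0.129,0.003,0,0,-0.016,0,0.023,-0.186,0.005,0,0,-0.023,0,0.029,-0.237,0.006,0,0,-0.029,0,0.034,-0.279,0.007,0,0,-0.034,0,0.038,-0.311,0.008,0,0,-0.038,0,0.041,-0.333,0.008,0,0,-0.041,0,0.043,-0.346,0.008,0,0,-0.042,0,0.043,-0.351,0.008,0,0,-0.043,0,0.043,-0.352,0.008,0,0,-0.043]
}}

```text
clock: 11.6
position: [0.6021, -0.2213, 0.128]
ee_rot: [0.78, 0.625, 0.017, 0.02]
ft_force: [-0.3, -0.7, -5.3]
grip_width: 0.101
grasp_force: 87.9
```

```bash
python3 - <<'E'
from h import *
for a in [(40,5,110,3),(40,5,110,20),(32,5,70,20)]: print(a,rows(*trpose(*a)))
E
```

```text
(40, 5, 110, 3) (array([ 0.0009, -0.0014,  0.001 ]), array([-0.0003, -0.0004, -0.0004]))
(40, 5, 110, 20) (array([-0.0134,  0.0017,  0.0368]), array([-0.0206, -0.0926, -0.0004]))
(32, 5, 70, 20) (array([-0.0264,  0.0046, -0.0299]), array([-0.0206, -0.0926, -0.0004]))
```

```bash
python3 - <<'E'
from h import *
for a in [(32,5,72,3),(32,5,72,18)]: print(a,rows(*trpose(*a)))
E
```

```text
(32, 5, 72, 3) (array([-0.0121,  0.0014, -0.0624]), array([-0.0003, -0.0004, -0.0004]))
(32, 5, 72, 18) (array([-0.0242,  0.0041, -0.0305]), array([-0.0182, -0.0818, -0.0004]))
```

{"fn": "step_arm", "kwargs": {
  "commands": [0,0,0,-0.003,0,0,0,0,-0.001,0,-0.008,0,0,0,0,-0.003,0,-0.016,0,0,0,0,-0.005,0,-0.026,0,0,0,0,-0.007,0.001,-0.036,0,0,0,0,-0.009,0.001,-0.046,0,0,0,0,-0.011,0.001,-0.054,0,0,0,0,-0.012,0.001,-0.059,0,0,0,0,-0.012,0.001,-0.062,0,0,0,0,-0.012,0.001,-0.062,0,0,0]
}}

```text
clock: 12.85
position: [0.5948, -0.2213, 0.0908]
ee_rot: [0.781, 0.624, 0.017, 0.02]
ft_force: [1.1, 0.6, -3.6]
grip_width: 0.098
grasp_force: 87.9
```

{"fn": "step_arm", "kwargs": {
  "commands": [0,-0.001,0,0.001,-0.001,-0.003,0,0,-0.001,0,0.003,-0.002,-0.009,0,0,-0.002,0.001,0.007,-0.004,-0.018,0,0,-0.004,0.001,0.011,-0.006,-0.028,0,0,-0.006,0.001,0.016,-0.009,-0.041,0,0,-0.008,0.002,0.021,-0.012,-0.054,0,0,-0.01,0.002,0.025,-0.014,-0.065,0,0,-0.011,0.002,0.029,-0.016,-0.074,0,0,-0.012,0.003,0.031,-0.018,-0.08,0,0,-0.012,0.003,0.032,-0.018,-0.082,0]
}}

```text
clock: 14.1
position: [0.5874, -0.2194, 0.1101]
ee_rot: [0.771, 0.617, 0.099, 0.123]
ft_force: [0.2, -0.1, -2.7]
grip_width: 0.097
grasp_force: 88.0
```

```bash
python3 - <<'E'
from h import *
o=get_obs(); print(o["clock"],o["ft_force"],o["joint_pos"])
a=(32,5,72,18);print(rows(*trpose(*a)))
s=camera("side")[:,:,::-1].copy(); t=camera("top")[:,:,::-1].copy()
# predicted tray corners at actual pose under rigid hypothesis (H1, red) and world-z-bias hypothesis (H2, green)
D=R.from_quat(o["ee_rot"])*R.from_quat(Q0).inv()*R.from_euler('z',TRAY[2])
C=np.array([[-40,120,0],[-40,120,26],[-40,-120,26],[40,-120,34],[40,120,0],[40,120,34],[42,25,75],[42,-25,75],[-40,-120,0]])/1000.
for b,col in((0,(0,0,255)),(.034,(0,255,0))):
    B=np.array([0,0,b]); W=o["position"]+B+D.apply(C-R.from_euler('z',-TRAY[2]).apply(P0+B-[TRAY[0],TRAY[1],0]))
    if b==0: print("lip pts",W[0],W[-1])
    for n,im in(("side",s),("top",t)):
        for q in proj(n,W): cv2.circle(im,tuple(int(round(v*8)) for v in q),8,col,-1,cv2.LINE_AA,3)
a=cv2.resize(s[100:250,290:420],None,fx=3,fy=3,interpolation=2); b=cv2.resize(t[200:310,340:500],None,fx=2.5,fy=2.5,interpolation=2)
H=np.zeros((450,790,3),np.uint8);H[:,:390]=a;H[:275,390:]=b
cv2.imwrite("pics/s6.png",H)
E
```

```text
14.1 [ 0.17502073 -0.14952939 -2.69078075] [ 0.84781978  0.22145626 -0.60459486  1.86140314  0.15138707  0.7846118
 -0.03679703]
(array([ 0.0003,  0.0009, -0.0007]), array([-0.    ,  0.0004, -0.0002]))
lip pts [ 0.54652831 -0.08493357  0.07239003] [ 0.49480569 -0.31929389  0.072296  ]
```

View pics/s6.png

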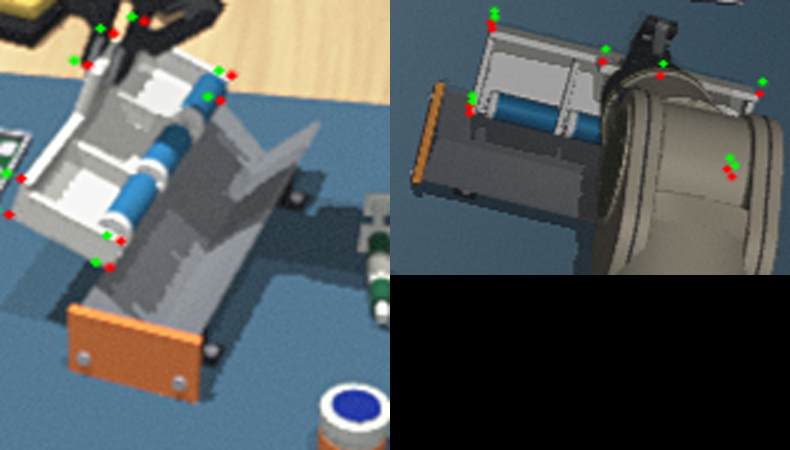

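Nothing has gone wrong so far. All three cells lie along the lip at about side-crop (130,205), (165,150) and (205,95). The red dots, which assume a rigid grasp, sit on the tray corners to within about 2 px: top-crop (491,25) and side-crop (109,267). The pour poses are valid, so I'll lower and tilt further.

```bash
python3 - <<'E'
from h import *
o=get_obs(); p,r=o["position"],R.from_quat(o["ee_rot"])
prev=(p,r)
for a in [(26,7,57,28),(20,7,47,35),(20,7,46,42),(20,7,46,50)]:
    q,s=trpose(*a); print(a,np.round((q-prev[0])/.6,4),np.round((s*prev[1].inv()).as_rotvec()/np.pi,4)); prev=(q,s)
E
```

```text
(26, 7, 57, 28) [-0.0214  0.0093 -0.0066] [-0.0121 -0.054  -0.0002]
(20, 7, 47, 35) [-0.0202  0.0045 -0.0048] [-0.0084 -0.038   0.    ]
(20, 7, 46, 42) [-0.0118  0.0026  0.0088] [-0.0084 -0.038  -0.    ]
(20, 7, 46, 50) [-0.0149  0.0033  0.01  ] [-0.0096 -0.0434 -0.    ]
```

{"fn": "step_arm", "kwargs": {
  "commands": [0,-0.001,0,0,0,-0.002,0,0,-0.003,0.001,-0.001,-0.002,-0.007,0,0,-0.005,0.002,-0.002,-0.003,-0.013,0,0,-0.008,0.003,-0.003,-0.004,-0.02,0,0,-0.011,0.005,-0.004,-0.006,-0.028,0,0,-0.014,0.006,-0.005,-0.008,-0.036,0,0,-0.017,0.007,-0.006,-0.01,-0.043,0,0,-0.019,0.008,-0.006,-0.011,-0.049,0,0,-0.021,0.009,-0.007,-0.012,-0.053,0,0,-0.021,0.009,-0.007,-0.012,-0.054,0]
}}

```text
clock: 15.45
position: [0.5748, -0.2141, 0.1057]
ee_rot: [0.758, 0.606, 0.152, 0.189]
ft_force: [0.7, -0.5, -4.1]
grip_width: 0.095
grasp_force: 88.0
```

{"fn": "step_arm", "kwargs": {
  "commands": [0,-0.001,0,0,0,-0.002,0,0,-0.003,0.001,-0.001,-0.001,-0.005,0,0,-0.005,0.001,-0.001,-0.002,-0.01,0,0,-0.008,0.002,-0.002,-0.003,-0.015,0,0,-0.011,0.003,-0.003,-0.004,-0.02,0,0,-0.014,0.003,-0.003,-0.005,-0.026,0,0,-0.016,0.004,-0.004,-0.007,-0.031,0,0,-0.018,0.004,-0.004,-0.008,-0.035,0,0,-0.02,0.005,-0.005,-0.008,-0.038,0,0,-0.02,0.005,-0.005,-0.008,-0.038,0]
}}

```text
clock: 16.7
position: [0.5627, -0.2111, 0.1026]
ee_rot: [0.745, 0.596, 0.19, 0.234]
ft_force: [-0.2, -0.2, -4.0]
grip_width: 0.095
grasp_force: 88.1
```

{"fn": "step_arm", "kwargs": {
  "commands": [0,-0.001,0,0.001,0,-0.002,0,0,-0.002,0,0.002,-0.001,-0.006,0,0,-0.003,0.001,0.003,-0.002,-0.011,0,0,-0.005,0.001,0.004,-0.003,-0.015,0,0,-0.006,0.001,0.005,-0.004,-0.019,0,0,-0.008,0.002,0.006,-0.005,-0.024,0,0,-0.009,0.002,0.007,-0.006,-0.029,0,0,-0.011,0.002,0.008,-0.007,-0.034,0,0,-0.012,0.003,0.009,-0.008,-0.038,0,0,-0.012,0.003,0.009,-0.008,-0.038,0]
}}

```text
clock: 17.95
position: [0.5559, -0.2096, 0.1087]
ee_rot: [0.729, 0.583, 0.226, 0.279]
ft_force: [0.0, 0.5, -2.1]
grip_width: 0.095
grasp_force: 88.5
```

{"fn": "step_arm", "kwargs": {
  "commands": [0,-0.001,0,0.001,0,-0.003,0,0,-0.002,0,0.002,-0.001,-0.007,0,0,-0.004,0.001,0.003,-0.002,-0.012,0,0,-0.006,0.001,0.004,-0.004,-0.017,0,0,-0.008,0.002,0.005,-0.005,-0.022,0,0,-0.01,0.002,0.007,-0.006,-0.028,0,0,-0.012,0.003,0.008,-0.007,-0.034,0,0,-0.014,0.003,0.009,-0.009,-0.04,0,0,-0.015,0.003,0.01,-0.01,-0.043,0,0,-0.015,0.003,0.01,-0.01,-0.043,0]
}}

```text
clock: 19.2
position: [0.5558, -0.211, 0.1312]
ee_rot: [0.713, 0.57, 0.256, 0.319]
ft_force: [0.9, -0.9, -1.3]
grip_width: 0.095
grasp_force: 88.4
```

```bash
python3 - <<'E'
from h import *
o=get_obs(); print(o["clock"],o["ft_force"],o["joint_pos"])
print(rows(*trpose(20,7,46,50)))
s=camera("side")[:,:,::-1]; cv2.imwrite("pics/s7.png",s); hsv=cv2.cvtColor(s,cv2.COLOR_BGR2HSV)
m=cv2.inRange(hsv,(95,170,60),(115,255,255)); m[:, :290]=0; m[:, 410:]=0
n,_,st,c=cv2.connectedComponentsWithStats(m)
print([(st[i].tolist(),c[i].round(1).tolist()) for i in range(1,n) if st[i,4]>25])
E
```

```text
19.2 [ 0.91157796 -0.9146169  -1.34099172] [ 0.24463736 -0.13872197  0.09867133  2.4151888  -1.26643952  0.08669365
  1.35443019]
(array([-0.0154,  0.0056, -0.0279]), array([-0.0019, -0.0096,  0.0003]))
[([364, 151, 13, 14, 103], [370.6, 156.8]), ([352, 169, 14, 15, 101], [359.3, 175.6]), ([340, 186, 16, 17, 139], [348.4, 192.9]), ([402, 231, 8, 9, 52], [406.0, 234.5])]
```

The wrist now carries only the tray (Fz −1.3 N), and three blue blobs lie in the fold at side (371,157), (359,176) and (348,193). The arm is near its joint limits, so I'll back out upwards and level the tray.

```bash
python3 - <<'E'
from h import *
pv=trpose(20,7,46,50)
for a in [(28,7,72,38),(45,5,110,15)]:
    q,s=trpose(*a); print(a,np.round((q-pv[0])/.6,4),np.round((s*pv[1].inv()).as_rotvec()/np.pi,4)); pv=(q,s)
E
```

```text
(28, 7, 72, 38) [ 0.0348 -0.0077  0.0275] [0.0144 0.0651 0.    ]
(45, 5, 110, 15) [ 0.0578 -0.0162  0.0217] [ 0.0276  0.1248 -0.    ]
```

{"fn": "step_arm", "kwargs": {
  "commands": [0,0.002,0,0.004,0.001,0.005,0,0,0.005,-0.001,0.008,0.003,0.012,0,0,0.009,-0.002,0.012,0.004,0.02,0,0,0.013,-0.003,0.015,0.006,0.028,0,0,0.018,-0.004,0.018,0.008,0.036,0,0,0.023,-0.005,0.021,0.01,0.045,0,0,0.028,-0.006,0.024,0.012,0.053,0,0,0.032,-0.007,0.026,0.013,0.06,0,0,0.035,-0.008,0.028,0.014,0.065,0,0,0.035,-0.008,0.028,0.014,0.065,0]
}}

```text
clock: 20.5
position: [0.577, -0.2156, 0.1478]
ee_rot: [0.742, 0.593, 0.195, 0.243]
ft_force: [0.3, 0.2, -2.1]
grip_width: 0.098
grasp_force: 88.4
```

```bash
python3 - <<'E'
from h import *
o=get_obs(); print(o["clock"],o["ft_force"],o["joint_pos"])
for a in [(28,7,72,38),(45,5,115,5)]: print(a,rows(*trpose(*a)))
print(rows(*lippose(LIP0+[0,0,.09],TRAY[2],0)))
E
```

```text
20.5 [ 0.30273613  0.15700873 -2.07529446] [ 0.79844805 -0.04366464 -0.46316111  2.15238245 -0.2154811   0.40525221
  0.27834859]
(28, 7, 72, 38) (array([-0.0158,  0.0054, -0.0279]), array([-0.0018, -0.0096,  0.0001]))
(45, 5, 115, 5) (array([ 0.0498, -0.0126, -0.0192]), array([0.0379, 0.1694, 0.    ]))
(array([-0.0423,  0.6935, -0.072 ]), array([0.0171, 0.2012, 0.0832]))
```

{"fn": "step_arm", "kwargs": {
  "commands": [0,0.003,0,0.006,0.002,0.008,0,0,0.008,-0.002,0.008,0.005,0.025,0,0,0.013,-0.003,0.008,0.009,0.042,0,0,0.019,-0.005,0.006,0.014,0.064,0,0,0.026,-0.007,0.003,0.019,0.086,0,0,0.033,-0.009,-0.002,0.024,0.108,0,0,0.039,-0.01,-0.007,0.029,0.13,0,0,0.045,-0.012,-0.013,0.034,0.152,0,0,0.049,-0.013,-0.018,0.037,0.165,0,0,0.05,-0.013,-0.019,0.038,0.169,0]
}}

```text
clock: 21.75
position: [0.6069, -0.2227, 0.1353]
ee_rot: [0.78, 0.624, 0.028, 0.034]
ft_force: [-0.6, -0.2, -1.0]
grip_width: 0.095
grasp_force: 88.4
```

```bash
python3 - <<'E'
from h import *
print(rows(*lippose(LIP0+[0,0,.09],TRAY[2],0)))
E
```

```text
(array([-0.0923,  0.7053, -0.0513]), array([0.0017, 0.0277, 0.0858]))
```

{"fn": "step_arm", "kwargs": {
  "commands": [0,-0.004,0.03,0,0,0.002,0.004,0,-0.011,0.085,0,0,0.005,0.01,0,-0.021,0.16,0,0,0.008,0.02,0,-0.033,0.25,-0.002,0,0.012,0.03,0,-0.045,0.345,-0.006,0.001,0.015,0.042,0,-0.058,0.44,-0.012,0.001,0.018,0.054,0,-0.07,0.535,-0.022,0.001,0.021,0.065,0,-0.081,0.615,-0.034,0.001,0.024,0.075,0,-0.089,0.675,-0.046,0.002,0.027,0.082,0,-0.0923,0.7053,-0.0513,0.0017,0.0277,0.0858]
}}

```text
clock: 23.0
position: [0.5492, 0.2041, 0.1057]
ee_rot: [0.688, 0.726, 0.001, 0.001]
ft_force: [0.1, 0.1, -1.6]
grip_width: 0.093
grasp_force: 88.4
```

```bash
python3 - <<'E'
from h import *
print(rows(*lippose(LIP0+[0,0,.001],TRAY[2],0)))
E
```

```text
(array([ 0.004 , -0.0059, -0.1502]), array([ 0.0002,  0.0005, -0.0017]))
```

{"fn": "step_arm", "kwargs": {
  "commands": [0,0.004,-0.006,-0.02,0,0,-0.001,0,0.004,-0.006,-0.045,0,0,-0.001,0,0.004,-0.006,-0.075,0,0,-0.001,0,0.004,-0.006,-0.1,0,0,-0.001,0,0.004,-0.006,-0.12,0,0,-0.001,0,0.004,-0.006,-0.135,0,0,-0.001,0,0.004,-0.006,-0.142,0,0,-0.001,0,0.004,-0.006,-0.147,0,0,-0.001,0,0.004,-0.006,-0.15,0,0,-0.001,0,0.004,-0.006,-0.15,0,0,-0.001]
}}

```text
clock: 24.25
position: [0.5539, 0.1966, 0.0156]
ee_rot: [0.691, 0.723, 0.001, 0.001]
ft_force: [-1.0, -0.4, -1.7]
grip_width: 0.098
grasp_force: 88.4
```

```bash
python3 - <<'E'
from h import *
print(get_obs()["ft_force"],rows(P0,R.from_quat(Q0)))
E
```

```text
[-0.99217174 -0.38282374 -1.65269676] (array([-0.0039,  0.0065, -0.0017]), array([0.0004, 0.0005, 0.0011]))
```

{"fn": "step_arm", "kwargs": {
  "commands": [0,0,0,-0.001,0,0,0,0,0,0,-0.002,0,0,0,0,0,0,-0.002,0,0,0,10,0,0,-0.002,0,0,0,14,0,0,-0.002,0,0,0,20,0,0,-0.002,0,0,0,26,0,0,-0.002,0,0,0,26,0,0,-0.002,0,0,0,26,0,0,-0.002,0,0,0,26,0,0,-0.002,0,0,0]
}}

```text
clock: 25.5
position: [0.5538, 0.1966, 0.0143]
ee_rot: [0.691, 0.723, 0.001, 0.001]
ft_force: [-0.1, -0.5, 0.9]
grip_width: 0.305
grasp_force: 0.0
```

{"fn": "step_arm", "kwargs": {
  "commands": [26,0,0,0.01,0,0,0,26,0,0,0.03,0,0,0,26,0,0,0.06,0,0,0,26,0,0,0.1,0,0,0,26,0,0,0.14,0,0,0,20,0,0,0.18,0,0,0,10,0,0,0.21,0,0,0,0,0,0,0.23,0,0,0,0,0,0,0.24,0,0,0,0,0,0,0.24,0,0,0]
}}

```text
clock: 26.75
position: [0.5538, 0.1965, 0.1582]
ee_rot: [0.691, 0.723, 0.0, 0.001]
ft_force: [-1.1, 0.1, 0.5]
grip_width: 0.002
grasp_force: 0.0
```

```bash
python3 - <<'E'
from h import *
s=camera("side")[:,:,::-1]; cv2.imwrite("pics/s8.png",s); hsv=cv2.cvtColor(s,cv2.COLOR_BGR2HSV)
m=cv2.inRange(hsv,(95,170,60),(115,255,255)); m[:, :290]=0; m[:, 400:]=0
n,_,st,c=cv2.connectedComponentsWithStats(m)
print([(st[i].tolist(),c[i].round(1).tolist()) for i in range(1,n) if st[i,4]>25])
for y in range(-150,151,10): print(y, proj("side",place(TR,[0,y,36])).round(1)[0],end=';')
print(get_obs()["position"],get_obs()["joint_pos"],get_obs()["ft_force"])
a=s[110:260,285:435]; b=s[240:390,270:370]
cv2.imwrite("pics/s9.png",np.hstack([cv2.resize(a,None,fx=3.2,fy=3.2,interpolation=2),cv2.resize(b,None,fx=3.2,fy=3.2,interpolation=2)]))
E
```

```text
[([364, 151, 13, 14, 104], [370.7, 157.0]), ([353, 169, 13, 15, 116], [359.7, 175.2]), ([341, 186, 15, 17, 135], [348.5, 192.9])]
-150 [379.2 141.8];-140 [377.9 143.8];-130 [376.7 145.8];-120 [375.4 147.9];-110 [374.2 150. ];-100 [372.9 152.1];-90 [371.6 154.2];-80 [370.3 156.4];-70 [369.  158.6];-60 [367.6 160.8];-50 [366.3 163. ];-40 [364.9 165.2];-30 [363.5 167.5];-20 [362.1 169.8];-10 [360.7 172.1];0 [359.3 174.4];10 [357.9 176.8];20 [356.4 179.2];30 [354.9 181.6];40 [353.4 184.1];50 [351.9 186.6];60 [350.4 189.1];70 [348.9 191.6];80 [347.3 194.2];90 [345.7 196.8];100 [344.1 199.4];110 [342.5 202.1];120 [340.9 204.7];130 [339.2 207.5];140 [337.5 210.2];150 [335.8 213. ];[0.55361355 0.19645069 0.15777881] [ 0.14327779  0.35087426 -0.69546569  1.58688419  0.23356239  1.28712443
 -0.54263528] [ 0.10980351  0.11194053 -0.08794989]
```

View pics/s9.png

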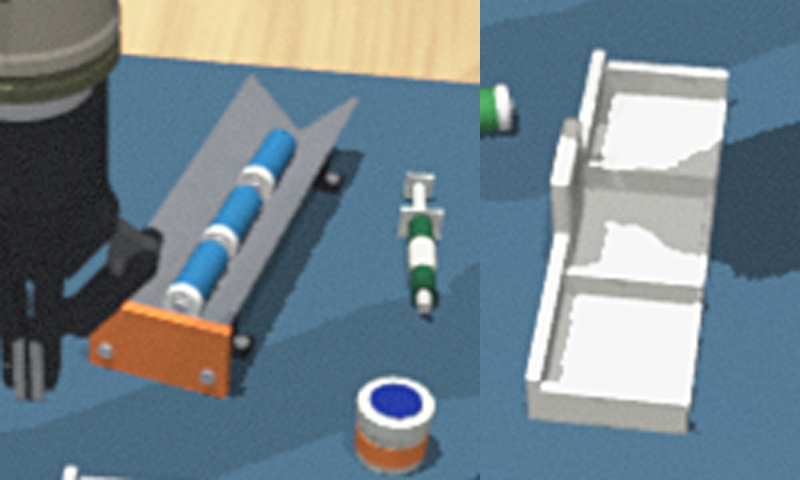

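This shows all three cells seated in the fold with gaps between them. Their white plus ends face the orange stop, and they sit at about crop (270,155), (235,210) and (200,265). The empty tray stands flat. The shut fingertips are at crop (28,398), side px (293.8,234.4), which I'll use to get the true tip offset and plan the push.

```bash
python3 - <<'E'
from h import *
p=np.array([.5537,.1965,.158])
for L in(0,.02,.03,.034,.038,.045): print(L,proj("side",p+[0,.011,L]).round(1))
for y in(-175,-60): 
    w=place(TR,[0,y,0]); print(w)
w=place(TR,[0,-142,0]); print(rows([*w[:2],.12],tool(TR[2])))
s=cv2.imread("pics/s8.png")
# blue/white profile along the cells' top line
for y in range(-130,150,4):
    u,v=proj("side",place(TR,[0,y,41]))[0]; c=cv2.getRectSubPix(s,(3,1),(float(u),float(v))).mean((0,1)); print(y,c.astype(int).tolist(),end=' ')
E
```

```text
0 [[293.4 252.5]]
0.02 [[293.  243.2]]
0.03 [[292.7 238.4]]
0.034 [[292.7 236.5]]
0.038 [[292.6 234.5]]
0.045 [[292.4 231.1]]
[ 0.45065146 -0.37035809  0.        ]
[ 0.47552336 -0.25807992  0.        ]
(array([-0.1597, -0.891 , -0.063 ]), array([ 0.0005,  0.0006, -0.0837]))
-130 [148, 122, 84] -126 [148, 121, 84] -122 [148, 124, 89] -118 [149, 130, 107] -114 [151, 140, 129] -110 [153, 148, 143] -106 [155, 149, 142] -102 [167, 145, 118] -98 [186, 139, 72] -94 [203, 145, 58] -90 [207, 148, 58] -86 [207, 149, 60] -82 [207, 149, 61] -78 [208, 149, 62] -74 [206, 147, 60] -70 [205, 148, 59] -66 [205, 147, 59] -62 [206, 147, 59] -58 [206, 146, 57] -54 [207, 148, 61] -50 [215, 169, 104] -46 [240, 232, 214] -42 [249, 250, 251] -38 [203, 204, 205] -34 [170, 172, 172] -30 [170, 171, 172] -26 [182, 177, 175] -22 [185, 159, 128] -18 [200, 147, 70] -14 [208, 148, 57] -10 [208, 148, 59] -6 [206, 148, 60] -2 [205, 148, 60] 2 [207, 149, 61] 6 [207, 150, 62] 10 [207, 147, 62] 14 [206, 148, 61] 18 [206, 148, 61] 22 [205, 147, 59] 26 [204, 144, 57] 30 [217, 174, 115] 34 [242, 235, 221] 38 [248, 250, 250] 42 [205, 207, 208] 46 [190, 191, 190] 50 [186, 166, 136] 54 [202, 150, 74] 58 [208, 149, 58] 62 [208, 149, 60] 66 [208, 149, 62] 70 [206, 148, 60] 74 [206, 148, 60] 78 [206, 149, 61] 82 [206, 149, 60] 86 [206, 148, 61] 90 [206, 148, 61] 94 [205, 147, 60] 98 [204, 145, 57] 102 [214, 165, 100] 106 [243, 238, 225] 110 [243, 245, 246] 114 [189, 191, 191] 118 [173, 175, 175] 122 [185, 183, 183] 126 [163, 158, 156] 130 [143, 139, 138] 134 [142, 157, 195] 138 [102, 173, 247] 142 [86, 169, 250] 146 [55, 102, 188]
```

{"fn": "step_arm", "kwargs": {
  "commands": [0,-0.005,-0.03,0,0,0,-0.003,0,-0.017,-0.1,0,0,0,-0.01,0,-0.035,-0.2,0,0,0,-0.02,0,-0.053,-0.3,0,0,0,-0.03,0,-0.071,-0.4,0,0,0,-0.04,0,-0.09,-0.5,0,0,0,-0.05,0,-0.108,-0.6,0,0,0,-0.06,0,-0.126,-0.7,0,0,0,-0.07,0,-0.145,-0.8,0,0,0,-0.08,0,-0.16,-0.891,-0.02,0,0,-0.084]
}}

```text
clock: 28.05
position: [0.4561, -0.3415, 0.1467]
ee_rot: [0.781, 0.624, 0.0, 0.002]
ft_force: [1.0, -0.2, 0.9]
grip_width: -0.003
grasp_force: 0.0
```

```bash
python3 - <<'E'
from h import *
w=place(TR,[0,-142,0]); print(rows([*w[:2],.03],tool(TR[2])))
E
```

```text
(array([ 0.0028,  0.0055, -0.1945]), array([0.0009, 0.001 , 0.0012]))
```

{"fn": "step_arm", "kwargs": {
  "commands": [0,0.003,0.005,-0.01,0.001,0.001,0.001,0,0.003,0.005,-0.04,0.001,0.001,0.001,0,0.003,0.005,-0.08,0.001,0.001,0.001,0,0.003,0.005,-0.12,0.001,0.001,0.001,0,0.003,0.005,-0.15,0.001,0.001,0.001,0,0.003,0.005,-0.17,0.001,0.001,0.001,0,0.003,0.005,-0.185,0.001,0.001,0.001,0,0.003,0.005,-0.194,0.001,0.001,0.001,0,0.003,0.005,-0.194,0.001,0.001,0.001,0,0.003,0.005,-0.194,0.001,0.001,0.001]
}}

```text
clock: 29.3
position: [0.4599, -0.3352, 0.0304]
ee_rot: [0.779, 0.627, 0.0, -0.0]
ft_force: [0.2, 0.0, -0.2]
grip_width: 0.001
grasp_force: 0.0
```

```bash
python3 - <<'E'
from h import *
w=place(TR,[0,-142,0]); o=get_obs(); print(o["clock"],o["ft_force"],rows([*w[:2],-.002],tool(TR[2])))
s=camera("side")[:,:,::-1]; cv2.imwrite("pics/s10.png",s)
g=s[:,370:382].mean(2).astype(int)
# column profile: dark finger end above the trough's open end
print([(v,g[v].min(),int(g[v].mean())) for v in range(95,160,2)])
for L in(0,.03,.037,.045): print(L,proj("side",o["position"]+R.from_euler('z',TR[2]).apply([0,.011,L])).round(1),end=' ')
E
```

```text
29.3 [ 0.15723418  0.01222401 -0.20835861] (array([-0.0036, -0.0048, -0.054 ]), array([-0.0003, -0.0001, -0.0007]))
[(95, np.int64(30), 35), (97, np.int64(30), 36), (99, np.int64(31), 36), (101, np.int64(27), 36), (103, np.int64(33), 47), (105, np.int64(29), 54), (107, np.int64(31), 39), (109, np.int64(27), 38), (111, np.int64(29), 36), (113, np.int64(32), 38), (115, np.int64(30), 36), (117, np.int64(27), 49), (119, np.int64(25), 81), (121, np.int64(40), 103), (123, np.int64(54), 118), (125, np.int64(59), 117), (127, np.int64(48), 112), (129, np.int64(44), 116), (131, np.int64(61), 96), (133, np.int64(72), 100), (135, np.int64(86), 99), (137, np.int64(95), 99), (139, np.int64(97), 99), (141, np.int64(87), 97), (143, np.int64(81), 95), (145, np.int64(82), 95), (147, np.int64(82), 101), (149, np.int64(80), 100), (151, np.int64(79), 109), (153, np.int64(109), 132), (155, np.int64(90), 126), (157, np.int64(80), 122), (159, np.int64(69), 118)]
0 [[375.7 148.2]] 0.03 [[376.5 137.5]] 0.037 [[376.7 134.9]] 0.045 [[376.9 132. ]]
```

{"fn": "step_arm", "kwargs": {
  "commands": [0,-0.003,-0.005,-0.01,0,0,0,0,-0.003,-0.005,-0.02,0,0,0,0,-0.003,-0.005,-0.03,0,0,0,0,-0.003,-0.005,-0.04,0,0,0,0,-0.003,-0.005,-0.047,0,0,0,0,-0.003,-0.005,-0.053,0,0,0,0,-0.003,-0.005,-0.058,0,0,0,0,-0.003,-0.005,-0.062,0,0,0,0,-0.003,-0.005,-0.064,0,0,0,0,-0.003,-0.005,-0.064,0,0,0]
}}

```text
clock: 30.6
position: [0.4578, -0.338, -0.0085]
ee_rot: [0.779, 0.627, 0.0, -0.001]
ft_force: [0.2, 0.2, 0.1]
grip_width: -0.001
grasp_force: 0.0
```

```bash
python3 - <<'E'
from h import *
o=get_obs(); print(o["clock"],o["ft_force"],o["torque"])
for y in(-120,-70,-60,-56): print(y,rows([*place(TR,[0,y,0])[:2],-.008],tool(TR[2])))
E
```

```text
30.6 [0.17289284 0.2109102  0.10416871] [-0.01251947 -0.02589368 -0.01293552]
-120 (array([0.0079, 0.0356, 0.0009]), array([-0.0005, -0.0003, -0.0007]))
-70 (array([0.0259, 0.117 , 0.0009]), array([-0.0005, -0.0003, -0.0007]))
-60 (array([0.0295, 0.1332, 0.0009]), array([-0.0005, -0.0003, -0.0007]))
-56 (array([0.031 , 0.1397, 0.0009]), array([-0.0005, -0.0003, -0.0007]))
```

{"fn": "step_arm", "kwargs": {
  "commands": [0,0.001,0.006,0,0,0,0,0,0.003,0.012,0,0,0,0,0,0.004,0.019,0,0,0,0,0,0.006,0.026,0,0,0,0,0,0.007,0.033,0,0,0,0,0,0.009,0.04,0,0,0,0,0,0.0105,0.047,0,0,0,0,0,0.012,0.053,0,0,0,0,0,0.013,0.058,0,0,0,0,0,0.0137,0.062,0,0,0,0]
}}

```text
clock: 31.85
position: [0.4661, -0.3007, -0.0085]
ee_rot: [0.779, 0.627, 0.0, -0.001]
ft_force: [0.2, 0.5, 0.5]
grip_width: -0.002
grasp_force: 0.2
```

{"fn": "step_arm", "kwargs": {
  "commands": [0,0.001,0.006,0,0,0,0,0,0.003,0.012,0,0,0,0,0,0.004,0.018,0,0,0,0,0,0.006,0.025,0,0,0,0,0,0.007,0.032,0,0,0,0,0,0.0085,0.038,0,0,0,0,0,0.01,0.044,0,0,0,0,0,0.011,0.049,0,0,0,0,0,0.012,0.053,0,0,0,0,0,0.0122,0.055,0,0,0,0]
}}

```text
clock: 33.1
position: [0.4734, -0.2677, -0.0085]
ee_rot: [0.779, 0.627, 0.0, -0.001]
ft_force: [-0.3, -1.5, 0.8]
grip_width: 0.005
grasp_force: 0.7
```

```bash
cat >> h.py <<'E'
def prof():
    s=camera("side")[:,:,::-1]; cv2.imwrite("pics/p.png",s)
    out=""
    for y in range(-120,150,3):
        u,v=proj("side",place(TR,[0,y,41]))[0]; b,g,r=cv2.getRectSubPix(s,(3,1),(float(u),float(v))).mean((0,1))
        out+="B" if b>170 and r<90 else "W" if r>160 else "o" if r>b+40 else "k" if b<70 else "."
    print(" y-120 step3:",out)
E
python3 - <<'E'
from h import *
o=get_obs(); print(o["clock"],o["ft_force"],R.from_euler('z',-TR[2]).apply(o["position"]-[TR[0],TR[1],0]))
for y in(-62,-56): print(y,rows([*place(TR,[0,y,0])[:2],-.008],tool(TR[2])))
prof()
E
```

```text
33.1 [-0.27539769 -1.47796503  0.80121883] [ 5.30805654e-05 -6.98574992e-02 -8.47862910e-03]
-62 (array([0.0027, 0.0128, 0.0008]), array([-0.0005, -0.0002, -0.0008]))
-56 (array([0.0049, 0.0226, 0.0008]), array([-0.0005, -0.0002, -0.0008]))
 y-120 step3: kkkkkkkkk.............BBBBBBBBBBBBBBBB.WWW.BBBBBBBBBBBBBBBB.WWWW.BBBBBBBBBBBBBBBB.WWWWWWWW
```

{"fn": "step_arm", "kwargs": {
  "commands": [0,0.0003,0.0016,0,0,0,0,0,0.0007,0.0032,0,0,0,0,0,0.001,0.005,0,0,0,0,0,0.0014,0.0066,0,0,0,0,0,0.0018,0.0082,0,0,0,0,0,0.0021,0.0098,0,0,0,0,0,0.0025,0.0115,0,0,0,0,0,0.0028,0.013,0,0,0,0,0,0.003,0.014,0,0,0,0,0,0.003,0.014,0,0,0,0]
}}

```text
clock: 34.4
position: [0.4752, -0.2593, -0.0085]
ee_rot: [0.779, 0.627, 0.0, -0.001]
ft_force: [1.0, -1.6, 0.3]
grip_width: -0.001
grasp_force: 0.5
```

{"fn": "step_arm", "kwargs": {
  "commands": [0,0,0.0002,0,0,0,0,0,0.0001,0.0005,0,0,0,0,0,0.0002,0.001,0,0,0,0,0,0.0003,0.0015,0,0,0,0,0,0.0004,0.002,0,0,0,0,0,0.0005,0.0025,0,0,0,0,0,0.0006,0.0028,0,0,0,0,0,0.0007,0.0031,0,0,0,0,0,0.0007,0.0033,0,0,0,0,0,0.0007,0.0033,0,0,0,0]
}}

```text
clock: 35.65
position: [0.4756, -0.2574, -0.0085]
ee_rot: [0.779, 0.627, 0.0, -0.001]
ft_force: [1.0, -1.2, 0.2]
grip_width: 0.001
grasp_force: 0.6
```

```bash
python3 - <<'E'
from h import *
o=get_obs(); print(o["clock"],o["ft_force"],R.from_euler('z',-TR[2]).apply(o["position"]-[TR[0],TR[1],0]))
for y in(-56,): print(y,rows([*place(TR,[0,y,0])[:2],-.008],tool(TR[2])))
prof()
E
```

```text
35.65 [ 1.03117975 -1.18175793  0.19211215] [-6.88447264e-05 -5.92874675e-02 -8.51079264e-03]
-56 (array([0.0013, 0.0053, 0.0009]), array([-0.0005, -0.0003, -0.0008]))
 y-120 step3: kkkkkkkkkkkkk............BBBBBBBBBBBBBBBB.WWWW.BBBBBBBBBBBBBBBB.WWW.BBBBBBBBBBBBBBBBBWWWWW
```

{"fn": "step_arm", "kwargs": {
  "commands": [0,0,0.0003,0,0,0,0,0,0.0001,0.0006,0,0,0,0,0,0.0002,0.0009,0,0,0,0,0,0.0003,0.0012,0,0,0,0,0,0.0004,0.0016,0,0,0,0,0,0.0005,0.002,0,0,0,0,0,0.0005,0.0023,0,0,0,0,0,0.0006,0.0026,0,0,0,0,0,0.0006,0.003,0,0,0,0,0,0.0006,0.003,0,0,0,0]
}}

```text
clock: 36.95
position: [0.476, -0.2556, -0.0085]
ee_rot: [0.779, 0.627, 0.0, -0.001]
ft_force: [0.2, -1.7, -0.6]
grip_width: 0.004
grasp_force: 0.5
```

{"fn": "step_arm", "kwargs": {
  "commands": [0,0,0.0003,0,0,0,0,0,0.0001,0.0006,0,0,0,0,0,0.0002,0.0009,0,0,0,0,0,0.0003,0.0012,0,0,0,0,0,0.0003,0.0014,0,0,0,0,0,0.0004,0.0016,0,0,0,0,0,0.0004,0.0018,0,0,0,0,0,0.0004,0.002,0,0,0,0,0,0.0004,0.002,0,0,0,0,0,0.0004,0.002,0,0,0,0]
}}

```text
clock: 38.2
position: [0.4762, -0.2544, -0.0085]
ee_rot: [0.779, 0.627, 0.0, -0.001]
ft_force: [0.2, -1.2, -0.8]
grip_width: 0.002
grasp_force: 0.6
```

{"fn": "step_arm", "kwargs": {
  "commands": [0,0,0.0003,0,0,0,0,0,0.0001,0.0006,0,0,0,0,0,0.0002,0.0009,0,0,0,0,0,0.0003,0.0012,0,0,0,0,0,0.0003,0.0014,0,0,0,0,0,0.0004,0.0016,0,0,0,0,0,0.0004,0.0018,0,0,0,0,0,0.0004,0.002,0,0,0,0,0,0.0004,0.002,0,0,0,0,0,0.0004,0.002,0,0,0,0]
}}

```text
clock: 39.45
position: [0.4763, -0.2539, -0.0085]
ee_rot: [0.779, 0.627, -0.0, -0.001]
ft_force: [-0.8, -5.6, -1.2]
grip_width: -0.001
grasp_force: 2.7
```

The force rose to 5.6 N and the motion stopped at trough y ≈ −56 mm, right where the closed row should end, so the row is against the stop. I'll back off along the fold, then lift.

{"fn": "step_arm", "kwargs": {
  "commands": [0,-0.0004,-0.002,0,0,0,0,0,-0.001,-0.005,0,0,0,0,0,-0.002,-0.01,0,0,0,0,0,-0.004,-0.018,0,0,0,0,0,-0.006,-0.028,0,0,0,0,0,-0.009,-0.04,0.005,0,0,0,0,-0.009,-0.04,0.03,0,0,0,0,-0.009,-0.04,0.08,0,0,0,0,-0.009,-0.04,0.14,0,0,0,0,-0.009,-0.04,0.2,0,0,0]
}}

```text
clock: 40.7
position: [0.4712, -0.277, 0.1138]
ee_rot: [0.779, 0.627, 0.0, -0.0]
ft_force: [0.6, -0.7, -0.2]
grip_width: -0.0
grasp_force: 0.0
```

```bash
python3 - <<'E'
from h import *
o=get_obs(); print(o["clock"],o["position"],o["ft_force"]); prof()
# fine: transition points blue->white vs orange, and expected cell extents
s=cv2.imread("pics/p.png"); a=cv2.imread("pics/s8.png")
for y in range(-56,152,2):
    u,v=proj("side",place(TR,[0,y,41]))[0]; b,g,r=cv2.getRectSubPix(s,(3,1),(float(u),float(v))).mean((0,1)); print(y,int(b),int(r),end='; ')
t=camera("top")[:,:,::-1]; t0=cv2.imread("pics/top0.png"); d=cv2.absdiff(t,t0).max(2)
for n,(x,y,w,h) in dict(meter=(312,148,82,44),phone=(418,162,68,42),pliers=(178,160,66,32),jar=(320,306,26,28),syringe=(388,316,70,18),driver=(222,308,70,20),green=(272,188,20,34),red=(154,256,22,34)).items(): print(n,round(float((d[y:y+h,x:x+w]>40).mean()),3))
E
```

```text
40.7 [ 0.47123099 -0.27702495  0.11382726] [ 0.63184843 -0.67423095 -0.18099243]
 y-120 step3: ..........................BBBBBBBBBBBBBBBBBWWWW.BBBBBBBBBBBBBBBB.WWWW.BBBBBBBBBBBBBBBWWWWW
-56 134 128; -54 137 131; -52 141 135; -50 146 136; -48 155 134; -46 165 127; -44 181 103; -42 199 76; -40 200 62; -38 199 55; -36 198 54; -34 198 56; -32 198 57; -30 198 57; -28 198 57; -26 199 58; -24 198 58; -22 195 57; -20 192 56; -18 188 56; -16 186 55; -14 191 57; -12 197 58; -10 198 59; -8 197 58; -6 197 57; -4 197 57; -2 196 57; 0 196 55; 2 196 54; 4 198 64; 6 203 84; 8 219 141; 10 235 204; 12 243 232; 14 248 252; 16 226 228; 18 196 190; 20 185 142; 22 185 91; 24 191 66; 26 195 54; 28 198 52; 30 199 56; 32 198 57; 34 198 57; 36 198 58; 38 198 58; 40 198 58; 42 198 59; 44 198 59; 46 196 57; 48 196 57; 50 198 57; 52 198 58; 54 198 59; 56 197 58; 58 196 56; 60 195 56; 62 196 57; 64 197 57; 66 196 55; 68 195 54; 70 196 61; 72 206 99; 74 223 163; 76 238 217; 78 247 246; 80 240 243; 82 216 217; 84 194 170; 86 181 116; 88 186 79; 90 195 56; 92 197 54; 94 199 56; 96 198 57; 98 197 57; 100 198 58; 102 199 60; 104 197 58; 106 197 57; 108 198 59; 110 199 60; 112 199 60; 114 198 60; 116 197 59; 118 197 58; 120 197 58; 122 196 58; 124 196 57; 126 197 55; 128 198 53; 130 198 57; 132 195 79; 134 178 142; 136 148 200; 138 105 242; 140 87 253; 142 82 250; 144 69 220; 146 52 180; 148 49 166; 150 48 161; meter 0.0
phone 0.0
pliers 0.0
jar 0.0
syringe 0.152
driver 0.0
green 0.0
red 0.0
```

The three minus edges are spaced about 65.5 mm apart and end at y ≈ −45, so the row is closed. I'll check in the side view that the syringe change is only shadow or occlusion, then hand in.

```bash
python3 - <<'E'
from h import *
p=cv2.imread("pics/p.png");a=cv2.imread("pics/side0.png"); f=lambda i:cv2.inRange(i[155:215,400:435],(190,190,190),(255,255,255))
for i in(a,p): print(np.argwhere(f(i)).mean(0),f(i).sum()//255)
if np.abs(np.argwhere(f(a)).mean(0)-np.argwhere(f(p)).mean(0)).max()<4: print(hand_in())
E
```

```text
[28.74545455 16.18181818] 110
[32.80681818 16.31818182] 88
```

```bash
python3 - <<'E'
from h import *
p=cv2.imread("pics/p.png",0);a=cv2.imread("pics/side0.png",0)
for (x,y,w,h) in [(405,160,25,50),(407,185,20,25)]:
    print(cv2.minMaxLoc(cv2.matchTemplate(p[y-12:y+h+12,x-12:x+w+12],a[y:y+h,x:x+w],cv2.TM_CCOEFF_NORMED))[1::2])
E
```

```text
(0.8367156982421875, (12, 12))
(0.9985752105712891, (12, 12))
```

The template match gives zero shift, so the syringe has not moved and the change was shadow.

```bash
python3 -c "
from workcell import *
print(hand_in())"
```

```text
the job is handed in; nothing more can be done
None
```

I handed the job in at about 41 s, with no verdict returned: the three cells lie closed up in the fold against the orange stop, plus ends towards it, the empty tray stands flat on the bench, and none of the other things moved.

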